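# Put the washed tall beaker upside down on the sprung drying peg, found by touch

### The arm

A 6-joint arm with a two-finger parallel gripper is mounted at the origin on a cart in front of the work surface, level with it; the furniture and walls round the work are solid. World frame = base frame: x ahead of the robot, y to its left, z up, the work surface at z = 0. Lengths are in mm, angles in rad, forces in N, time in s.
With the tool pointing down it reaches from about 400 to 925 mm from the base axis. Payload 12.5 kg.
Tool frame: the origin (TCP) lies between the finger pads; the fingertips stand env.tip_extent ahead of it and the grasp point (between the pads) lies 11 mm behind it (env.tip_extent is the distance from the TCP to the fingertips, in mm); z points along the fingers, y is the line along which they close (so a half turn about z gives the same grasp; the last joint's range is limited). The gripper opens to 95 mm and grips with 3 to 60 N. Pads are 20 mm wide; open, the fingers measure 119 mm over their backs; the gripper's body (75 mm by 180 mm) begins 59 mm behind the grasp point.
Start: joints at [1.218, 0.491, 1.559, -0, 1.092, -0.106], TCP at [152.67, 606.084, 222.661] pointing down, gripper open.
Joint ranges: [-3.1, 3.1], [-0.84, 2.19], [0.05, 2.79], [-1.13, 4.28], [0.06, 2.93], [-2.69, 2.69]. Speed limits (rad/s): [2.22, 2.22, 2.79, 3.14, 3.14, 3.14].

### API

Orientations are given as [roll, pitch, yaw] about the fixed x, y, z axes, in that order (R = Rz(yaw) Ry(pitch) Rx(roll)).
In Python, from cell import env gives the robot as it stands.
- The arm moves only by the tool carry_out, never from a script. Its argument "motion" is a list of rows, each a list of 5 numbers: the shift along the tool's x, y, z in mm, then the turn about the tool's z in degrees, then the closure, from 0 (fully open) to 1 (shut). A call has 1 to 12 rows; each row shifts and turns the commanded pose from where the row before left it, along the tool's axes as they then stand; what a row does not reach is not made up. A row lasts 1/10 s, in which the tool goes at most 50 mm and 8.59 degrees, less where a joint would pass 70% of its speed; a pose out of reach is approached as far as the arm can. A call with a gripper value outside its range is refused whole. The fingers move at their own pace and stop on an object; the grip force is fixed at half the most. Time passes only in rows, so rows that do not move let the fingers close. It gives the time, the measured TCP pose, the force, the opening and the grip force at its end, in the units of the state.
- env.state(): the state, without advancing time (a new reading comes with each control period).
- env.read_camera(name): name is "side" or "top"; returns a dict with "color" (480x640x3 uint8, red, green, blue), "K" (3x3 intrinsics, pixels), "R" (3x3) and "t" (3): a world point X has camera coordinates R X + t. Camera axes: x right, y down, z forward; pixel columns grow to the right and rows downward; lengths in mm; the calibration is good to about 2 mm. A picture is of the moment at which its call begins. There is no depth.
- env.job_done(): hands the job in; it is judged then, once.
The state is a dict: "t": time; "joints": joint angles; "qvel": joint speeds; "tau": joint torques, N m; "eef_pos": TCP position; "tcp_rot": TCP orientation; "ft_force": force on the tool from outside, world axes, zero at the start; "moment": the same for the moment, N m; "opening": opening from 0.0 (shut) to 1.0 (fully open); "grip_force": force on a finger pad.
Only numpy, scipy, OpenCV 4.12 (cv2) and the standard library are available. Lean on these libraries where they do the work, as an engineer would, in place of code of your own. Each camera call takes 0.05 s, during which the arm holds its last target. There are 200 camera calls.

### The job

Take the tall steel beaker that lies in the cradle, turn it upside down and put it over the blue drying peg, which is clamped somewhere along the slot of its stand: feel or look for it. The peg's sprung leaves resist on the last stretch, so press the beaker down firmly until its rim sits fully home on the peg's white flange, and leave it there. Do not disturb the other glassware.

Things in the scene. Friction and masses are not known exactly. Their poses are not given: they have to be found in the camera images.
- tall_beaker: straight round beaker of bare steel, no spout: 110 long, outer diameter 46 (49 at the 6 high rolled rim), inner diameter 41, 120 g or so. Origin: centre of the outside of its closed bottom; z runs along its axis from the bottom to the open mouth. It starts lying on its side in the cradle
- mouth (a point): centre of the beaker's open mouth, 110 from the bottom; same axes as the beaker
- cradle: fixed rest under the beaker: grey base 112 x 64 x 10, two steel rods along its x, 28 apart, 8 thick, 86 long, tops 44 above the worktop, and a stop 36 wide, 50 high behind the beaker's bottom. The beaker's axis lies 63 above the worktop, mouth to the cradle's +x. Nothing stands outside the rods: fingers can pass on both sides. Origin: at worktop level, 50 ahead of the beaker's bottom; z up
- stand: fixed drying stand: white foot 190 x 100 x 12 with a slot along x, on it a blue peg with a white flange (58 wide, top 30 above the worktop). Peg above the flange: 30 thick for 60, tapering to 14 at 78, round tip at 96. Where it is clamped along the slot is NOT in the data. 3 leaf springs on it, 44 over all 32 to 38 above the flange, take 10 to 25 N to pass. Origin: underside centre
- beaker_b: bystander: clear 150 ml beaker, 72 diameter, 85 high; origin: centre of its underside
- red_jar: bystander: white jar with red lid, 46 diameter, 64 high; origin: centre of its underside
- red_bottle: bystander: clear bottle with red cap, 70 diameter, 142 high; origin: centre of its underside
- slot_middle (a point): point 30 above the worktop (the height of the flange's top, where the beaker's rim lies when home), over the middle of the slot; x runs along the slot, z up. The peg's axis is at y = 0 and anywhere in x = -35 to 35 of this frame
Mind the look-alikes: they are no part of the job. Leave any green look-alike of the tall_beaker alone.

How it is judged (in metres and radians):
On the way:
1. the beaker is upside down above the stand: its axis within 0.25 rad of vertical, its mouth within 60 mm of the slot's middle and more than 30 mm above the height of the flange (angle between tall_beaker's own z axis and vertical above 2.89 rad and horizontal distance between mouth and slot_middle below 0.06 m and z of mouth in the frame of slot_middle above 0.03 m), for 0.1 s.
At the end, for the whole second after the job is handed in: the beaker stands upside down on the peg's flange, its axis within 0.07 rad of vertical, its mouth's centre within 8 mm of the slot's line, within 43 mm of the slot's middle and within 4 mm of the flange's height, at rest (so it can only be round the peg) (angle between tall_beaker's own z axis and vertical above 3.07 rad and x of mouth in the frame of slot_middle between -0.043 and 0.043 m and y of mouth in the frame of slot_middle between -0.008 and 0.008 m and z of mouth in the frame of slot_middle between -0.004 and 0.004 m and linear speed of tall_beaker below 0.02 m/s); the robot touches nothing.
It fails at once if a bystander (clear beaker, red-lidded jar, red-capped bottle) is moved by more than 25 mm or tipped over (distance of any of beaker_b, red_jar, red_bottle from where it was at the start of the episode above 0.025 m or angle between any of beaker_b, red_jar, red_bottle's own z axis and vertical above 0.5 rad).
It also fails if it takes over 58 s, if anything falls off the work surface, if the arm or the gripper's body presses on something with over 40 N, if the wrist force passes 120 N, or if a joint passes its speed limit or range.

## Working session

There is one attempt and no reset: what is moved stays moved. The work goes in short steps, Python scripts to look and compute and a tool call to move; the robot and the scene stay as the last step left them, time stands still between calls to the robot, and variables do not carry over. Pictures are saved under pics/ and viewed, at most 10 in all, crops included, and the job is handed in when it is done.

Besides the shell and the picture viewer there is one more tool, called after "Request:" by a JSON object that holds its "fn" and its "kwargs". carry_out: Moves the arm, as the interface text tells. Its arguments: {"type":"object","properties":{"motion":{"type":"array"}},"required":["motion"]}

```bash
ls; mkdir -p pics
cat > h.py <<'E'
import numpy as np, cv2
from cell import env
def shot(n,f):
    c=env.read_camera(n); np.savez('pics/'+f+'.npz',**c); cv2.imwrite('pics/'+f+'.png',c['color'][:,:,::-1]); return c
def load(f): return dict(np.load('pics/'+f+'.npz'))
def plane(c,u,v,z):
    d=c['R'].T@np.linalg.inv(c['K'])@np.array([u,v,1.]); o=-c['R'].T@c['t']; return o+d*(z-o[2])/d[2]
def proj(c,X):
    p=c['K']@(c['R']@np.array(X,float)+c['t']); return p[:2]/p[2]
E
python3 - <<'E'
from h import *
for n in('top','side'):
    c=shot(n,n+'0'); print(n,c['K'][0,0],(-c['R'].T@c['t']).round(),c['R'].round(2).tolist())
print(env.state(),env.tip_extent)
E
```

```text
pics
top 597.9095954345754 [ 396.   -2. 1085.] [[-0.04, -1.0, 0.0], [-0.98, 0.04, -0.21], [0.21, -0.01, -0.98]]
side 485.76394727014275 [ 545. -706.  623.] [[1.0, -0.07, 0.0], [-0.04, -0.63, -0.77], [0.06, 0.77, -0.63]]
{'t': 0.1, 'joints': array([ 1.21842267e+00,  4.91485925e-01,  1.55939820e+00, -4.53130799e-06,
        1.09169078e+00, -1.05586019e-01]), 'qvel': array([ 0.00115599, -0.00081826, -0.00071632,  0.00097729,  0.00078964,
        0.00233871]), 'tau': array([ 2.75453523e-03, -6.13629770e+01, -2.58606309e+01,  6.94071525e-02,
        4.69369499e-02, -7.16375439e-06]), 'eef_pos': array([152.57913616, 605.87341631, 222.12513889]), 'tcp_rot': array([-3.14061545e+00, -9.95229514e-05,  2.89480706e+00]), 'ft_force': array([ 0.099154  , -0.19259839,  0.63459009]), 'moment': array([0.05001427, 0.01326441, 0.00147258]), 'grip_force': 0.0, 'opening': 0.9996055129712649} 8.0
```

View pics/top0.png

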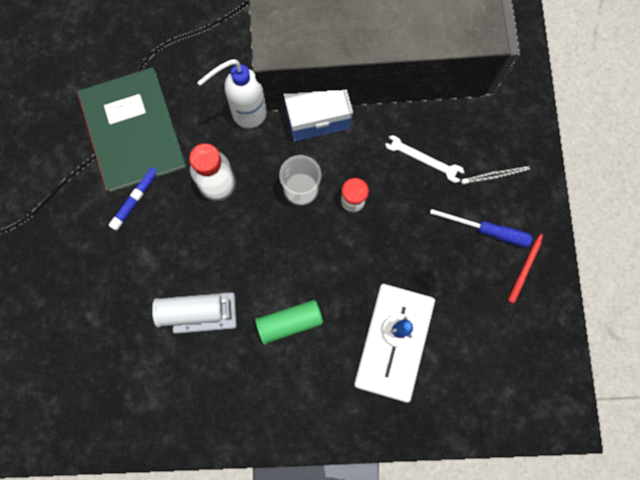

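View pics/side0.png

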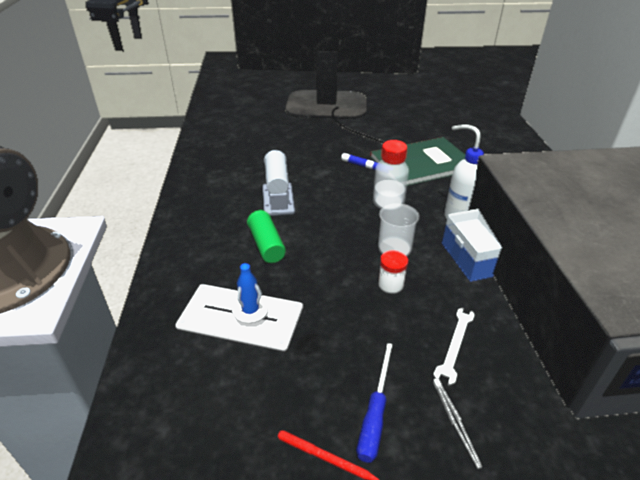

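The top view shows a steel cylinder lying in the grey cradle at about (190,310), with its mouth end at (155,312). A green cylinder lies loose at (289,321). The stand is at (395,343) with the blue peg near (402,328). Two things could be the tall_beaker: the steel one at (190,310) and the green one at (289,321). The steel one fits, because it is bare steel and rests in the cradle. I'll confirm that in a crop.

Run:
```python
from h import *
c=load('top0');s=load('side0')
a=cv2.resize(c['color'][280:350,140:250],None,fx=5,fy=5,interpolation=cv2.INTER_CUBIC)
b=cv2.resize(s['color'][140:225,250:310],None,fx=4,fy=4,interpolation=cv2.INTER_CUBIC)
o=np.zeros((350,800,3),np.uint8);o[:,:550]=a;o[:340,555:795]=b
cv2.imwrite('pics/crop1.png',o[:,:,::-1])
# stand foot: white mask
im=c['color'].astype(int); m=((im.min(2)>200)).astype(np.uint8); m[:280]=0;m[:,:345]=0;m[410:]=0;m[:,445:]=0
ct=max(cv2.findContours(m,cv2.RETR_EXTERNAL,2)[0],key=cv2.contourArea)
r=cv2.minAreaRect(ct);bx=cv2.boxPoints(r);print(r)
P=np.array([plane(c,*p,12) for p in bx]);print(P.round(1),'centre',P.mean(0),[np.linalg.norm(P[i]-P[i-1]).round(1) for i in range(4)])
for n,k,roi in(('top',c,(300,350,370,430)),('side',s,(255,325,225,275))):
    i=k['color'].astype(int);m=((i[:,:,2]>i[:,:,0]+50)&(i[:,:,2]>i[:,:,1]+30)).astype(np.uint8)
    q=np.zeros_like(m);q[roi[0]:roi[1],roi[2]:roi[3]]=m[roi[0]:roi[1],roi[2]:roi[3]]
    y,x=np.nonzero(q);print(n,'blue bbox',x.min(),x.max(),y.min(),y.max(),'tip row x',x[y<=y.min()+1].mean(), 'cent',x.mean(),y.mean())
```

```text
((395.0725402832031, 342.6243591308594), (57.05739212036133, 107.44706726074219), 14.743562698364258)
[[ 377.3  -73.3   12. ]
 [ 558.5 -132.7   12. ]
 [ 528.2 -230.4   12. ]
 [ 349.  -167.8   12. ]] centre [ 453.26596471 -151.0482615    12.        ] [np.float64(98.7), np.float64(190.7), np.float64(102.3), np.float64(189.8)]
top blue bbox 393 412 319 336 tip row x 404.5 cent 403.0843373493976 328.0763052208835
side blue bbox 237 257 263 313 tip row x 244.8 cent 247.42195767195767 289.0357142857143
```

View pics/crop1.png

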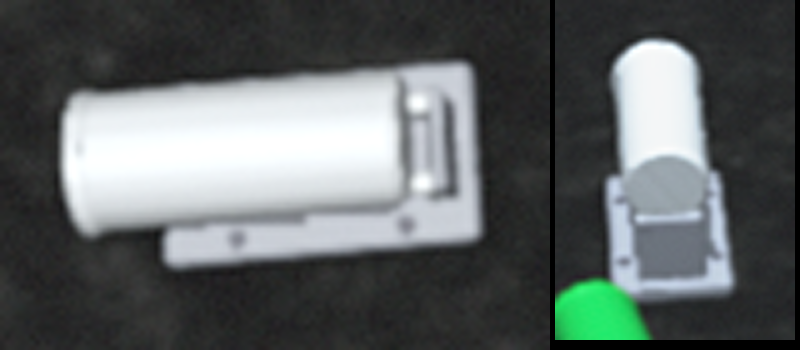

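The crop confirms the steel beaker: closed bottom at about (220.6,307.7) against the stop, rolled rim at about (153.5,312.6). The green one lies loose and is not the target.

Run:
```python
from h import *
c=load('top0');s=load('side0')
f=lambda x,y:(140+x/5,280+y/5)
A=[plane(c,*f(*p),10) for p in((472,62),(482,240),(163,268))]
print('base',np.round(A,1),np.linalg.norm(A[0]-A[1]),np.linalg.norm(A[1]-A[2]))
v=(A[2]-A[1])/np.linalg.norm(A[2]-A[1]);ctr=(A[0]+A[2])/2;print('cradle ctr base',ctr,'yaw',np.arctan2(v[1],v[0]))
b=plane(c,*f(403,138),63);m=plane(c,*f(66,163),70);print('beaker bottom',b,'mouth',m,np.linalg.norm((b-m)[:2]),np.arctan2(*(m-b)[[1,0]]))
g=lambda x,y:(250+(x-555)/4,140+y/4)
print('side bottom face centre',plane(s,*g(664,185),63))
C=np.array([453.3,-151]);u=np.array([558.5-377.3,-132.7+73.3])/190.7;n=np.array([-u[1],u[0]])
o=-s['R'].T@s['t']
for px in((244.8,263),(246,275),(247.4,289),(247.5,310)):
    d=s['R'].T@np.linalg.inv(s['K'])@np.array([*px,1.]);t=n@(C-o[:2])/(n@d[:2]);X=o+t*d;print(px,X.round(1),'slot x',u@(X[:2]-C))
for sx in(10,15,20,25,30,35):
  p=C+u*sx;print(sx,p,proj(c,[*p,30]),proj(c,[*p,126]))
# flange mask in top
i=c['color'][305:350,370:430].astype(int);cv2.imwrite('pics/crop2.png',cv2.resize(c['color'][300:360,365:435,::-1],None,fx=8,fy=8,interpolation=cv2.INTER_CUBIC))
```

```text
base [[552.9 133.5  10. ]
 [488.7 130.7  10. ]
 [483.2 244.5  10. ]] 64.28608693243616 113.9432823004645
cradle ctr base [518.03689959 188.98363388  10.        ] yaw 1.6186773772249101
beaker bottom [519.88548944 150.6880234   63.        ] mouth [515.04095462 263.94074128  70.        ] 113.35628621886266 1.6135465873506507
side bottom face centre [520.87861422 148.42548084  63.        ]
(244.8, 263) [ 473.7 -157.7  128.2] slot x 21.489277427118
(246, 275) [ 473.2 -157.5  103.1] slot x 20.96182268706569
(247.4, 289) [ 472.6 -157.3   72.5] slot x 20.316610618042812
(247.5, 310) [ 468.2 -155.9   22.3] slot x 15.70397909811387
10 [ 462.80183534 -154.11484006] [398.01373165 335.47384211] [406.40690958 331.30292006]
15 [ 467.55275302 -155.67226009] [398.71260382 332.70448341] [407.1655705  328.26544481]
20 [ 472.30367069 -157.22968013] [399.41011256 329.94052742] [407.92260583 325.23447799]
25 [ 477.05458836 -158.78710016] [400.10626187 327.18195834] [408.6780208  322.20999869]
30 [ 481.80550603 -160.34452019] [400.80105572 324.42876044] [409.43182059 319.19198611]
35 [ 486.5564237  -161.90194022] [401.49449805 321.68091805] [410.18401038 316.18041953]
```

View pics/crop2.png

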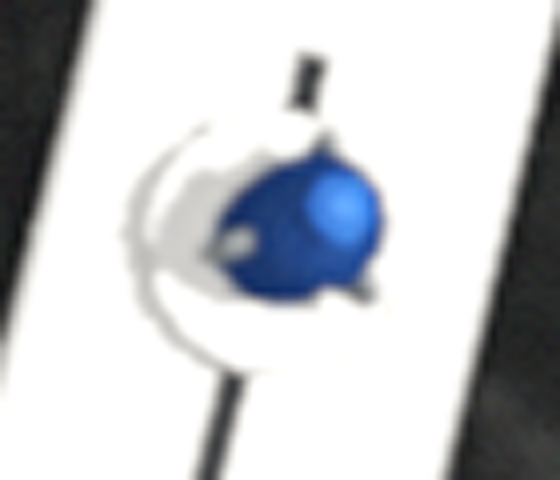

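The peg tip is at about crop (345,205), which is pixel (408,325.6). That matches slot x ≈ 20 from the side view, so the peg is at (472.5,-157.3). The grasp will be at about (519.3,165), close to the beaker's bottom, so that the mouth end swings down under its own weight.

Request:
{"fn": "carry_out", "kwargs": {"motion": [[-38.6,-28.2,0,0,0],[-38.6,-28.2,0,0,0],[-38.6,-28.2,0,0,0],[-38.6,-28.2,0,0,0],[-38.6,-28.2,0,0,0],[-38.6,-28.2,0,0,0],[-38.6,-28.2,0,0,0],[-38.6,-28.2,0,0,0],[-38.6,-28.2,0,0,0],[-38.6,-28.2,0,0,0],[-38.6,-28.2,0,0,0],[-38.6,-28.2,0,0,0]]}}

```text
t: 1.3
eef_pos: [520.1, 163.0, 222.5]
tcp_rot: [3.142, -0.0, 2.895]
ft_force: [0.6, 0.9, -0.5]
opening: 1.0
grip_force: 0.0
```

Request:
{"fn": "carry_out", "kwargs": {"motion": [[0,0,0,8.14,0],[0,0,0,8.14,0],[0,0,0,8.14,0],[0,0,0,8.14,0],[0,0,0,8.14,0],[0,0,0,8.14,0],[0,0,0,8.14,0],[0,0,0,8.14,0],[0,0,0,8.14,0],[0,0,0,0,0]]}}

```text
t: 2.3
eef_pos: [519.0, 164.8, 222.4]
tcp_rot: [-3.141, -0.0, 1.614]
ft_force: [-0.1, 1.2, -0.4]
opening: 0.999
grip_force: 0.0
```

Request:
{"fn": "carry_out", "kwargs": {"motion": [[0,0,34,0,0],[0,0,34,0,0],[0,0,34,0,0],[0,0,34,0,0],[0,0,24,0,0],[0,0,10,0,0],[0,0,0,0,0.4],[0,0,0,0,0.5],[0,0,0,0,0.6],[0,0,0,0,1],[0,0,0,0,1],[0,0,0,0,1]]}}

```text
t: 3.5
eef_pos: [519.3, 164.8, 53.0]
tcp_rot: [3.141, -0.0, 1.616]
ft_force: [1.3, -0.2, 0.7]
opening: 0.555
grip_force: 0.0
```

Request:
{"fn": "carry_out", "kwargs": {"motion": [[0,0,-10,0,1],[0,0,-20,0,1],[0,0,-20,0,1],[0,0,-20,0,1],[0,0,-20,0,1],[0,0,-30,0,1],[0,0,-30,0,1],[0,0,-10,0,1],[0,0,0,0,1]]}}

```text
t: 4.4
eef_pos: [519.4, 164.8, 213.9]
tcp_rot: [3.139, -0.0, 1.616]
ft_force: [-0.2, 0.5, -1.6]
opening: 0.479
grip_force: 30.0
```

Run:
```python
from h import *
s=shot('side','side1')
print(env.state()['ft_force'],env.state()['moment'],env.state()['grip_force'],proj(s,env.state()['eef_pos']))
cv2.imwrite('pics/crop3.png',cv2.resize(s['color'][20:240,170:390,::-1],None,fx=2.5,fy=2.5))
```

```text
[ 0.24147489  0.31428617 -1.31279474] [-0.13298058  0.02019845 -0.02032516] 29.975615730509162 [272.1702381  115.98768773]
```

View pics/crop3.png

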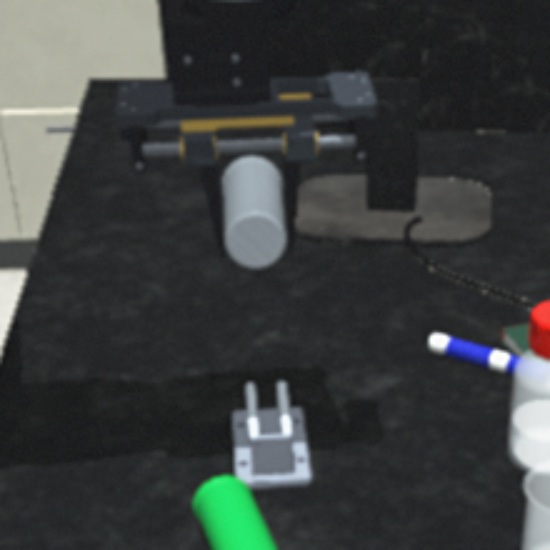

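The crop shows the beaker held between the pads at about (255,210), still horizontal, with its bottom toward the camera; the cradle is empty. I'll move over clear table and come down low, so that any slip leaves it standing on its rim. There I'll ease the grip in small steps so the mouth swings down.

Request:
{"fn": "carry_out", "kwargs": {"motion": [[10,-36,0,0,1],[10,-36,0,0,1],[10,-37,0,0,1],[0,0,30,0,1],[0,0,30,0,1],[0,0,30,0,1],[0,0,20,0,1],[0,0,7,0,1],[0,0,0,0,1]]}}

```text
t: 5.35
eef_pos: [408.1, 189.6, 94.4]
tcp_rot: [-3.138, 0.001, 1.616]
ft_force: [0.1, -0.4, -0.0]
opening: 0.479
grip_force: 30.0
```

Request:
{"fn": "carry_out", "kwargs": {"motion": [[0,0,0,0,0.56],[0,0,0,0,0.56]]}}

```text
t: 5.55
eef_pos: [409.3, 189.9, 96.4]
tcp_rot: [3.14, -0.0, 1.616]
ft_force: [0.3, 0.4, -0.9]
opening: 0.481
grip_force: 30.0
```

Request:
{"fn": "carry_out", "kwargs": {"motion": [[0,0,0,0,0.53],[0,0,0,0,0.53]]}}

```text
t: 5.75
eef_pos: [409.1, 189.9, 96.2]
tcp_rot: [3.141, -0.0, 1.616]
ft_force: [1.0, -1.7, -0.2]
opening: 0.477
grip_force: 30.0
```

Request:
{"fn": "carry_out", "kwargs": {"motion": [[0,0,0,0,0.524],[0,0,0,0,0.524]]}}

```text
t: 5.95
eef_pos: [408.9, 189.8, 95.8]
tcp_rot: [3.141, -0.0, 1.616]
ft_force: [0.0, -0.3, -0.7]
opening: 0.477
grip_force: 30.0
```

Request:
{"fn": "carry_out", "kwargs": {"motion": [[0,0,0,0,0.52],[0,0,0,0,0.52]]}}

```text
t: 6.15
eef_pos: [408.9, 189.8, 95.7]
tcp_rot: [3.142, -0.0, 1.616]
ft_force: [-0.1, -0.1, -1.5]
opening: 0.485
grip_force: 20.1
```

Request:
{"fn": "carry_out", "kwargs": {"motion": [[0,0,0,0,0.516],[0,0,0,0,0.516]]}}

```text
t: 6.35
eef_pos: [408.9, 189.8, 95.6]
tcp_rot: [-3.142, -0.0, 1.616]
ft_force: [0.8, 0.2, -1.3]
opening: 0.485
grip_force: 10.4
```

Run:
```python
from h import *
c=shot('side','side2');print(env.state()['grip_force'],env.state()['opening'],proj(c,[409,190,107]))
cv2.imwrite('pics/crop4.png',cv2.resize(c['color'][90:240,130:330,::-1],None,fx=3,fy=3))
```

```text
10.281297946348786 0.4855776545278839 [222.10945946 159.43866292]
```

View pics/crop4.png

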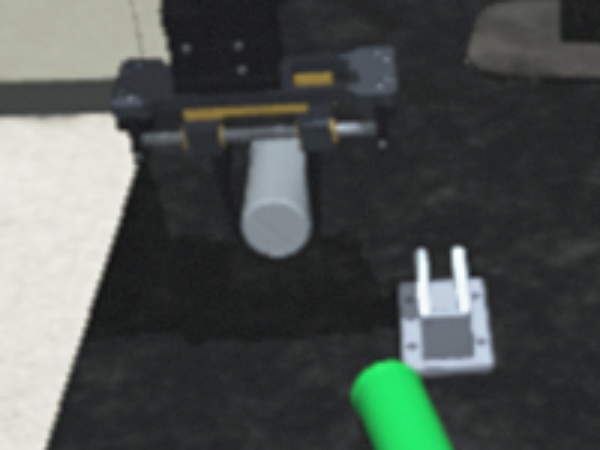

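Still horizontal, bottom face at crop (277,228). The grip force falls steadily, so I'll ease further.

Request:
{"fn": "carry_out", "kwargs": {"motion": [[0,0,0,0,0.514],[0,0,0,0,0.514],[0,0,0,0,0.514]]}}

```text
t: 6.7
eef_pos: [408.9, 189.8, 95.6]
tcp_rot: [-3.142, -0.0, 1.616]
ft_force: [0.2, -0.8, -1.4]
opening: 0.49
grip_force: 6.3
```

```bash
cat >> h.py <<'E'
def bbox(c,x0,x1,y0,y1):
    i=c['color'][y0:y1,x0:x1].astype(int);m=((i.min(2)>100)&(np.ptp(i,axis=2)<25)).astype(np.uint8)
    n,l,st,ce=cv2.connectedComponentsWithStats(m); return [(st[k][:5]+[x0,y0,0,0,0]).tolist() for k in range(1,n) if st[k][4]>150]
E
python3 - <<'E'
from h import *
c=shot('side','side3');print(bbox(load('side2'),195,250,120,220),bbox(c,195,250,120,220),env.state()['grip_force'])
E
```

```text
[[211, 136, 22, 39, 717]] [[211, 136, 22, 39, 718]] 6.311920734588057
```

Request:
{"fn": "carry_out", "kwargs": {"motion": [[0,0,0,0,0.513],[0,0,0,0,0.513],[0,0,0,0,0.513]]}}

```text
t: 7.05
eef_pos: [409.0, 189.8, 95.7]
tcp_rot: [3.141, -0.0, 1.616]
ft_force: [-0.7, 0.8, 0.1]
opening: 0.485
grip_force: 0.0
```

Run:
```python
from h import *
c=shot('side','side4');print(bbox(c,195,250,120,220),env.state()['grip_force'])
```

```text
[[214, 166, 22, 45, 841]] 0.0
```

Run:
```python
from h import *
c=load('side4');t=shot('top','top4')
o=np.zeros((450,800,3),np.uint8);o[:,:400]=cv2.resize(c['color'][100:250,160:293],(400,450));o[:,400:]=cv2.resize(t['color'][280:430,130:263],(400,450))
cv2.imwrite('pics/crop5.png',o[:,:,::-1]);print(proj(c,[409,190,55]),proj(c,[409,190,0]),proj(c,[409,190,110]))
```

```text
[225.08940544 180.63208363] [228.04324833 201.6398588 ] [221.93160409 158.17375286]
```

View pics/crop5.png

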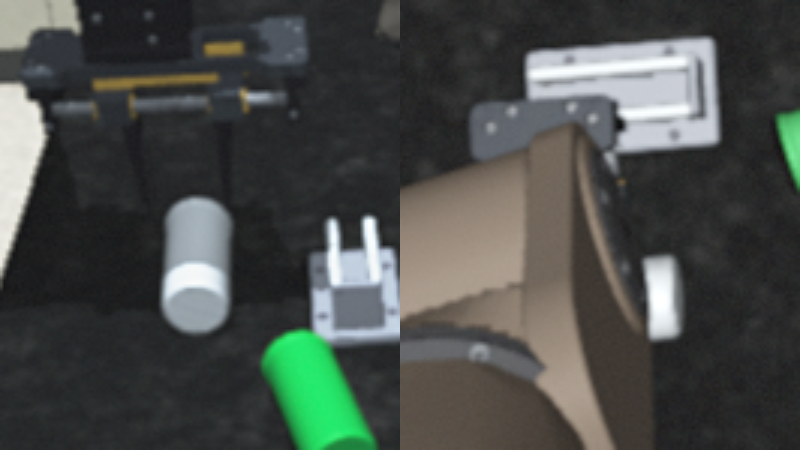

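The beaker dropped the short way to the table without swinging. In crop5 it lies flat between the fingers, bottom face at crop (197,308), about pixel (225.5,202.7), with its axis still along y. I'll raise the hand and re-measure.

Request:
{"fn": "carry_out", "kwargs": {"motion": [[0,0,0,0,0.2],[0,0,-20,0,0],[0,0,-40,0,0],[0,0,-40,0,0],[0,0,-20,0,0],[0,0,0,0,0]]}}

```text
t: 7.75
eef_pos: [409.8, 190.1, 218.1]
tcp_rot: [3.137, -0.001, 1.616]
ft_force: [0.6, 0.7, -0.4]
opening: 0.933
grip_force: 0.0
```

Run:
```python
from h import *
c=shot('side','side5');x0,x1,y0,y1=190,262,140,225
print(bbox(c,x0,x1,y0,y1))
i=c['color'].astype(int)
for v in range(160,216,3):
    g=i[v,190:262].mean(1);q=np.nonzero(g>75)[0]; print(v,(q.min()+190,q.max()+190) if len(q) else None, i[v,215:235:6].mean(1).astype(int))
print('bottom centre',plane(c,225.5,202.7,23), 'lowest front',plane(c,225.5,211,0))
```

```text
[[207, 166, 23, 46, 847]]
160 None [41 41 38 39]
163 None [38 37 40 37]
166 (np.int64(215), np.int64(222)) [ 90 101  29  27]
169 (np.int64(210), np.int64(227)) [176 175 102  29]
172 (np.int64(209), np.int64(229)) [174 171 148  34]
175 (np.int64(208), np.int64(230)) [175 170 140  37]
178 (np.int64(209), np.int64(229)) [177 169 139  33]
181 (np.int64(208), np.int64(229)) [173 163 138  32]
184 (np.int64(208), np.int64(229)) [248 246 142  31]
187 (np.int64(208), np.int64(229)) [246 243 191  30]
190 (np.int64(207), np.int64(229)) [246 243 186  24]
193 (np.int64(207), np.int64(229)) [246 243 179  27]
196 (np.int64(207), np.int64(229)) [207 205 178  35]
199 (np.int64(207), np.int64(229)) [161 160 180  46]
202 (np.int64(207), np.int64(229)) [162 160 160  49]
205 (np.int64(208), np.int64(228)) [159 160 152  43]
208 (np.int64(210), np.int64(226)) [161 159  66  47]
211 (np.int64(215), np.int64(261)) [77 89 41 41]
214 (np.int64(250), np.int64(261)) [38 38 42 55]
bottom centre [408.89798608 153.31435381  23.        ] lowest front [406.06351328 155.02870887   0.        ]
```

The beaker is rolling slowly toward -x, at about 18 mm/s, so I'll measure its motion and catch it.

Run:
```python
from h import *
def ax(c):
    i=c['color'].astype(int);r=[]
    for v in range(163,213):
        q=np.nonzero(i[v,180:245].mean(1)>100)[0]
        if len(q)>14:r.append((v,180+(q.min()+q.max())/2))
    return np.array(r)
for f in('side4','side5','n'):
    c=shot('side','side6') if f=='n' else load(f); r=ax(c); p=np.polyfit(r[:,0],r[:,1],1)
    print(f,r[0],r[-1],plane(c,np.polyval(p,202),202,23.5),plane(c,np.polyval(p,172),172,40))
s=env.state();print(s['t'],s['eef_pos'])
```

```text
side4 [168. 225.] [208. 225.] [407.03880339 155.31668054  23.5       ] [403.06924297 249.83511252  40.        ]
side5 [169. 219.] [208. 218.] [392.2226271  156.31556577  23.5       ] [388.34088043 250.81550058  40.        ]
n [169.  217.5] [208. 217.] [390.4842465  156.43276488  23.5       ] [386.33964173 250.9487123   40.        ]
7.85 [408.69080569 189.74689073 215.38967587]
```

Request:
{"fn": "carry_out", "kwargs": {"motion": [[-10,-16,45,0,0],[-10,-16,45,0,0],[0,0,45,0,0],[0,0,40,0,0],[0,0,19,0,0],[0,0,6,0,0.2],[0,0,0,0,0.45],[0,0,0,0,0.6],[0,0,0,0,0.6],[0,0,0,0,0.6]]}}

```text
t: 8.85
eef_pos: [378.4, 168.5, 16.5]
tcp_rot: [3.14, -0.001, 1.616]
ft_force: [0.1, -1.0, 0.8]
opening: 0.631
grip_force: 0.2
```

Request:
{"fn": "carry_out", "kwargs": {"motion": [[0,0,0,0,0.6],[0,0,0,0,0.6],[0,0,0,0,0.6],[0,0,0,0,0.6]]}}

```text
t: 9.25
eef_pos: [378.1, 168.5, 16.0]
tcp_rot: [3.141, -0.0, 1.616]
ft_force: [0.4, 0.6, 7.7]
opening: 0.488
grip_force: 29.7
```

Request:
{"fn": "carry_out", "kwargs": {"motion": [[0,0,-20,0,0.6],[0,0,-30,0,0.6],[0,0,-30,0,0.6],[0,0,-6,0,0.6],[0,0,0,0,0.52],[0,0,0,0,0.516],[0,0,0,0,0.514],[0,0,0,0,0.514]]}}

```text
t: 10.05
eef_pos: [377.5, 168.3, 100.7]
tcp_rot: [-3.14, 0.0, 1.616]
ft_force: [0.0, 0.7, -1.4]
opening: 0.491
grip_force: 24.0
```

Run:
```python
from h import *
c=shot('side','side7');s=env.state();print(bbox(c,170,260,100,225),s['grip_force'],s['opening'],s['eef_pos'],proj(c,s['eef_pos']+[0,0,11]))
```

```text
[[193, 139, 23, 39, 675]] 23.9233415981289 0.48784263164242014 [377.58390137 168.2958588  100.87139209] [205.35521837 163.28773328]
```

Request:
{"fn": "carry_out", "kwargs": {"motion": [[0,0,0,0,0.51],[0,0,0,0,0.51]]}}

```text
t: 10.3
eef_pos: [377.8, 168.4, 101.4]
tcp_rot: [-3.141, 0.0, 1.616]
ft_force: [0.8, 0.3, -1.9]
opening: 0.49
grip_force: 16.3
```

Request:
{"fn": "carry_out", "kwargs": {"motion": [[0,0,0,0,0.507],[0,0,0,0,0.507]]}}

```text
t: 10.5
eef_pos: [377.9, 168.4, 101.6]
tcp_rot: [3.142, -0.0, 1.616]
ft_force: [-0.5, -0.0, -0.5]
opening: 0.498
grip_force: 7.1
```

Request:
{"fn": "carry_out", "kwargs": {"motion": [[0,0,0,0,0.5064],[0,0,0,0,0.5064]]}}

```text
t: 10.7
eef_pos: [377.9, 168.4, 101.7]
tcp_rot: [3.141, -0.0, 1.616]
ft_force: [0.0, -0.4, 0.8]
opening: 0.496
grip_force: 0.0
```

Request:
{"fn": "carry_out", "kwargs": {"motion": [[0,0,0,0,0.506],[0,0,0,0,0.506]]}}

```text
t: 10.9
eef_pos: [377.9, 168.4, 101.7]
tcp_rot: [3.141, -0.0, 1.616]
ft_force: [0.8, 0.0, -0.2]
opening: 0.491
grip_force: 0.0
```

Run:
```python
from h import *
c=shot('side','side8');s=env.state();print(bbox(c,170,260,100,225),s['grip_force'],s['opening'],s['moment'])
```

```text
[[194, 181, 25, 44, 909]] 0.0 0.497867612169528 [-0.10122717  0.05377905  0.03589984]
```

Run:
```python
from h import *
def ax(c):
    i=c['color'].astype(int);r=[]
    for v in range(170,245):
        q=np.nonzero(i[v,170:240].mean(1)>100)[0]
        if len(q)>14:r.append((v,170+(q.min()+q.max())/2,len(q)))
    return np.array(r)
for k in range(2):
    c=shot('side','side9%d'%k) if k else load('side8'); r=ax(c); 
    p=np.polyfit(r[:,0],r[:,1],1);print(r[0],r[-1],p)
    v=r[-1,0]-6; print(plane(c,np.polyval(p,v),v,23.5),plane(c,np.polyval(p,r[0,0]+4),r[0,0]+4,40))
    cv2.imwrite('pics/c9%d.png'%k,cv2.resize(c['color'][110:250,130:290,::-1],None,fx=3,fy=3))
```

```text
[183.  207.5  16. ] [226.  205.5  16. ] [-5.99013390e-02  2.18704369e+02]
[373.23620286  94.13605919  23.5       ] [369.47656501 190.6843479   40.        ]
[183.  206.5  16. ] [226. 205.  15.] [-5.97956307e-02  2.17966843e+02]
[371.79105646  94.23413589  23.5       ] [367.93044384 190.78795352  40.        ]
```

View pics/c91.png

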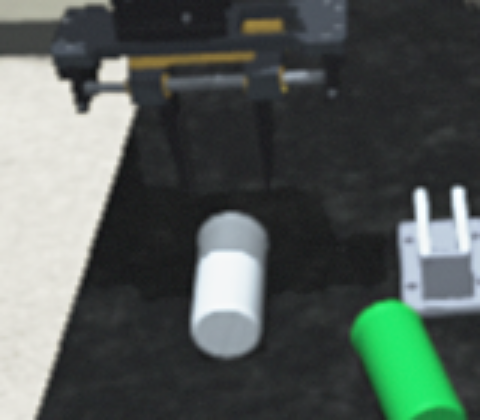

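Crop c91 shows the beaker lying at about pixel (206,205), bottom toward the camera, still rolling slowly. Easing the grip is too abrupt. Instead I'll grip nearer the middle and lever the bottom end up over the fixed peg's tip.

Request:
{"fn": "carry_out", "kwargs": {"motion": [[-14,-8,0,0,0],[-14.7,-9,10,0,0],[0,0,20,0,0],[0,0,35,0,0],[0,0,19,0,0],[0,0,3,0,0.3],[0,0,0,0,0.6],[0,0,0,0,0.6],[0,0,0,0,0.6],[0,0,0,0,0.6],[0,0,0,0,0.6],[0,0,0,0,0.6]]}}

```text
t: 12.2
eef_pos: [362.4, 139.0, 14.9]
tcp_rot: [3.141, -0.0, 1.616]
ft_force: [0.7, 0.8, 4.1]
opening: 0.477
grip_force: 29.9
```

Request:
{"fn": "carry_out", "kwargs": {"motion": [[0,0,-20,0,1],[0,0,-40,0,1],[0,0,-40,0,1],[0,0,-40,0,1],[0,0,-40,0,1],[0,0,-20,0,1],[0,0,0,0,1]]}}

```text
t: 12.9
eef_pos: [362.8, 139.1, 216.9]
tcp_rot: [3.137, -0.001, 1.616]
ft_force: [0.5, 0.4, -1.3]
opening: 0.473
grip_force: 29.9
```

Run:
```python
from h import *
c=shot('side','side10');s=env.state();e=s['eef_pos'];print(e,s['grip_force'],s['joints'].round(2),bbox(c,130,280,60,240))
a=np.array([np.cos(1.616),np.sin(1.616),0])
for d in(30,35,40,45,50,55):print(d,proj(c,e+[0,0,11]-a*d),proj(c,e+[0,0,11-23]-a*d))
```

```text
[362.22237387 138.93247394 215.2431409 ] 29.921179786033463 [0.2  0.16 2.11 0.   0.87 0.15] [[167, 76, 24, 8, 160], [130, 86, 68, 154, 4963], [130, 88, 37, 30, 850]]
30 [184.57933236 125.01348331] [186.75262548 136.64149855]
35 [184.31071899 126.28199228] [186.49794571 137.93980786]
40 [184.03970942 127.5618172 ] [186.24103177 139.24950654]
45 [183.76627143 128.85311015] [185.98185414 140.57074514]
50 [183.49037223 130.15602596] [185.72038275 141.90367684]
55 [183.21197846 131.47072228] [185.45658703 143.24845756]
```

Request:
{"fn": "carry_out", "kwargs": {"motion": [[-38.5,13.8,0,0,1],[-38.5,13.8,0,0,1],[-38.5,13.8,0,0,1],[-38.5,13.8,0,0,1],[-38.5,13.8,0,0,1],[-38.5,13.8,0,0,1],[-38.7,13.8,0,0,1],[0,0,0,0,1],[0,0,25,0,1],[0,0,25,0,1],[0,0,0,0,1]]}}

```text
t: 14.05
eef_pos: [468.8, -125.1, 160.9]
tcp_rot: [-3.135, -0.003, 1.616]
ft_force: [-0.6, 0.5, -1.0]
opening: 0.474
grip_force: 29.9
```

Run:
```python
from h import *
c=shot('side','side11');s=env.state();e=s['eef_pos'];print(e,s['tcp_rot'])
a=np.array([np.cos(1.616),np.sin(1.616),0])
print('peg tip',proj(c,[472.5,-157.3,126]))
for d in(40,45,50):print(d,proj(c,e+[0,0,11]-a*d),proj(c,e+[0,0,11-23]-a*d))
cv2.imwrite('pics/c11.png',cv2.resize(c['color'][110:360,130:370,::-1],None,fx=2.4,fy=2.4))
```

```text
[ 469.75405543 -125.3589129   162.73662204] [-3.13705378e+00 -2.29068109e-03  1.61634214e+00]
peg tip [244.13609768 263.95510675]
40 [240.0773315  243.17823147] [241.64130961 255.20205211]
45 [240.04965332 245.4166585 ] [241.62269136 257.45973224]
50 [240.02166658 247.68003893] [241.60386985 259.7420601 ]
```

View pics/c11.png

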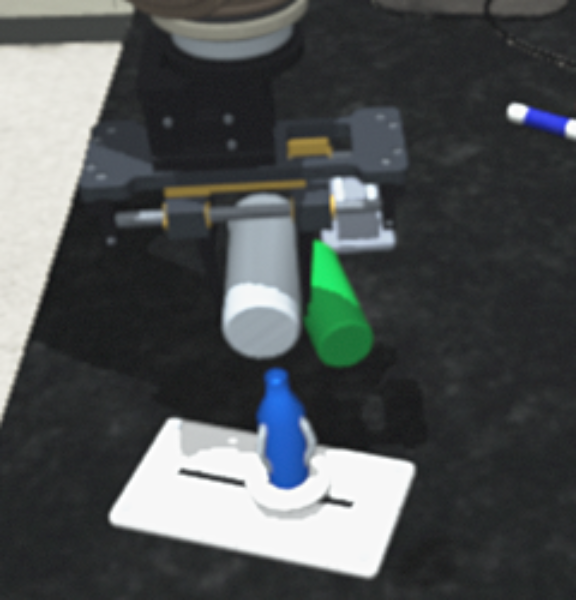

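The crop shows the beaker level, with the bottom's lower edge at crop (262,357), so d ≈ 49. The peg tip is just in front of it and below at (276,375). I'll press down slowly.

Request:
{"fn": "carry_out", "kwargs": {"motion": [[0,1,8,0,1],[0,0,6,0,1],[0,0,4,0,1],[0,0,4,0,1],[0,0,4,0,1],[0,0,2,0,1]]}}

```text
t: 14.7
eef_pos: [472.4, -125.8, 137.0]
tcp_rot: [3.14, -0.0, 1.616]
ft_force: [0.8, 5.1, 10.1]
opening: 0.473
grip_force: 30.0
```

Request:
{"fn": "carry_out", "kwargs": {"motion": [[0,0,3,0,1],[0,0,3,0,1],[0,0,3,0,1]]}}

```text
t: 15.0
eef_pos: [473.2, -125.7, 128.7]
tcp_rot: [3.138, 0.0, 1.616]
ft_force: [2.8, 8.6, 12.5]
opening: 0.47
grip_force: 30.0
```

Request:
{"fn": "carry_out", "kwargs": {"motion": [[0,0,3,0,1],[0,0,3,0,1],[0,0,3,0,1]]}}

```text
t: 15.3
eef_pos: [473.2, -125.8, 119.7]
tcp_rot: [3.138, 0.001, 1.616]
ft_force: [2.6, 8.1, 12.4]
opening: 0.471
grip_force: 30.0
```

Request:
{"fn": "carry_out", "kwargs": {"motion": [[0,0,3,0,1],[0,0,3,0,1],[0,0,2,0,1]]}}

```text
t: 15.6
eef_pos: [473.2, -125.9, 111.6]
tcp_rot: [3.138, 0.001, 1.616]
ft_force: [1.3, 6.7, 13.7]
opening: 0.467
grip_force: 30.0
```

```bash
cat >> h.py <<'E'
def pred(c,d,th,yaw=1.616,e=None):
    # silhouette bbox of beaker gripped d from its bottom, mouth tilted down by th deg
    e=env.state()['eef_pos'] if e is None else e
    a=np.array([np.cos(yaw),np.sin(yaw),0]);t=np.radians(th);w=a*np.cos(t)-np.array([0,0,np.sin(t)])
    n=a*np.sin(t)+np.array([0,0,np.cos(t)]);m=np.cross(w,n);P=[]
    for l in(-d,110-d):
        for p in np.linspace(0,6.28,40):P.append(proj(c,e+[0,0,11]+w*l+23*(n*np.cos(p)+m*np.sin(p))))
    P=np.array(P);return np.r_[P.min(0),P.max(0)].round(0)
E
python3 - <<'E'
from h import *
c=shot('side','side12')
print(bbox(c,200,290,150,330))
i=c['color'].astype(int)
for v in range(180,300,5): print(v,''.join('B' if (p[2]>p[0]+40) else '#' if p.min()>130 else '+' if p.min()>80 else '.' for p in i[v,215:280]))
for th in(0,40,60,70,80):print(th,pred(c,49,th))
E
```

```text
[[206, 150, 54, 18, 532], [228, 232, 32, 32, 791], [200, 284, 90, 46, 3023]]
180 .....................................................#####.......
185 ................................................#################
190 ................++...............................................
195 ........................................................+.++++++.
200 .................++......................................++++++++
205 ........................................................+++.+++++
210 .................................................................
215 .................................................................
220 .................................BBBBBBBB......++...+...++.......
225 ++++++.+.+++++++++++++++++++++++++++++++++................+++++++
230 .......................................BB..................BB....
235 .....................+##############++++#++............BBBBBBBB..
240 ................+########################++.....................B
245 .............+#############################+.....................
250 .............##############################++....................
255 ..............############################+......................
260 ..................+####################..........................
265 .........................BBBBBBBBBB..............................
270 .........................BBBBBBBBBBB.............................
275 ........................BBBBBBBBBBBBBBB..........................
280 ......................BBBBBBBBBBBBBBBBBBBB.......................
285 ......................BBBBBBBBBBBBBBBBBBB##+.....................
290 ###################++++###BBBBBBBBBBBBBBBB###+...................
295 #########################BBBBBBBBBBBBBBBBBB###++++...............
0 [230. 217. 261. 285.]
40 [228. 237. 262. 268.]
60 [227. 227. 262. 277.]
70 [227. 223. 263. 282.]
80 [227. 220. 263. 287.]
```

The side-view mask shows only the bottom face (x 228–260, y 232–264), which means the beaker is tilted about 40–45° with some slip upward in the pads. I'll back off, go lower and push sideways so the peg acts with a longer lever near the bottom.

Request:
{"fn": "carry_out", "kwargs": {"motion": [[11,0,0,0,1],[12,0,0,0,1],[0,0,13,0,1],[0,0,14,0,1],[-4,0,0,0,1],[-3,0,0,0,1],[-3,0,0,0,1]]}}

```text
t: 16.35
eef_pos: [471.0, -112.2, 83.9]
tcp_rot: [-3.141, -0.002, 1.615]
ft_force: [4.3, 29.7, -0.2]
opening: 0.47
grip_force: 30.0
```

Request:
{"fn": "carry_out", "kwargs": {"motion": [[-2,0,0,0,1],[-2,0,0,0,1],[0,0,0,0,1]]}}

```text
t: 16.65
eef_pos: [470.7, -113.8, 83.9]
tcp_rot: [-3.14, -0.005, 1.616]
ft_force: [5.1, 34.1, 1.2]
opening: 0.469
grip_force: 30.0
```

```bash
cat >> h.py <<'E'
def ascii(c,y0,y1,x0,x1,st=4):
    i=c['color'].astype(int)
    for v in range(y0,y1,st): print(v,''.join('B' if (p[2]>p[0]+40) else '#' if p.min()>130 else '+' if p.min()>80 else '.' for p in i[v,x0:x1]))
E
python3 - <<'E'
from h import *
c=shot('side','side13');print(env.state()['eef_pos'],env.state()['ft_force'])
ascii(c,200,300,215,280)
for th in(40,60,70,80):print(th,pred(c,49,th))
E
```

```text
[ 470.66407342 -113.81388012   83.93257224] [ 4.9308179  32.51051579  1.70400934]
200 .................................................................
204 .................................................................
208 ........................................................+++++++++
212 ...................+....................................+++++++++
216 ........................................................++......+
220 .................................................................
224 .................................................................
228 ........................................B..................B.....
232 ................................................+++++++.++#######
236 ++++++++++++++++++++++++++++++++++++++++++................+++....
240 .........................++++++####+++++.........................
244 .....................+###############+++++++.....................
248 .................+#######################++......................
252 ...............############################+.....................
256 ..............##############################+....................
260 ..............+############################+.....................
264 ................###########BBBBBB#########+......................
268 ...................+######BBBBBBBBB####..........................
272 .........................BBBBBBBBBBBB............................
276 ........................BBBBBBBBBBBBBBBB.........................
280 ......................BBBBBBBBBBBBBBBBBBBB.......................
284 ......................BBBBBBBBBBBBBBBBBBB++......................
288 ########+++++..........##BBBBBBBBBBBBBBBB###+....................
292 ##########################BBBBBBBBBBBBBBBBB###+..................
296 #########################BBBBBBBBBBBBBBBBBB########++++..........
40 [229. 246. 261. 276.]
60 [228. 236. 262. 284.]
70 [228. 232. 262. 289.]
80 [228. 229. 263. 293.]
```

The push reached 33 N with no rotation. The bottom is probably wedged against the gripper's palm. I'll back off and check.

Request:
{"fn": "carry_out", "kwargs": {"motion": [[10,0,0,0,1],[15,0,0,0,1],[0,0,-10,0,1],[0,0,0,0,1]]}}

```text
t: 17.1
eef_pos: [471.1, -92.1, 95.0]
tcp_rot: [3.139, 0.001, 1.617]
ft_force: [0.9, 0.5, -0.1]
opening: 0.469
grip_force: 30.0
```

Run:
```python
from h import *
c=shot('side','side14');t=shot('top','top14');e=env.state()['eef_pos'];print(e)
u,v=proj(c,e).astype(int);p,q=proj(t,e).astype(int);print(u,v,p,q,proj(c,e+[0,0,11]),proj(c,e+[0,0,70]))
A=cv2.resize(c['color'][v-75:v+75,u-65:u+65],(520,600),interpolation=cv2.INTER_CUBIC);B=cv2.resize(t['color'][q-75:q+75,p-35:p+35],(280,600))
cv2.imwrite('pics/c14.png',np.hstack([A,B])[:,:,::-1])
```

```text
[470.7079591  -92.45711699  94.19151772]
246 251 365 329 [246.09179582 246.70887703] [242.62749273 217.97568166]
```

View pics/c14.png

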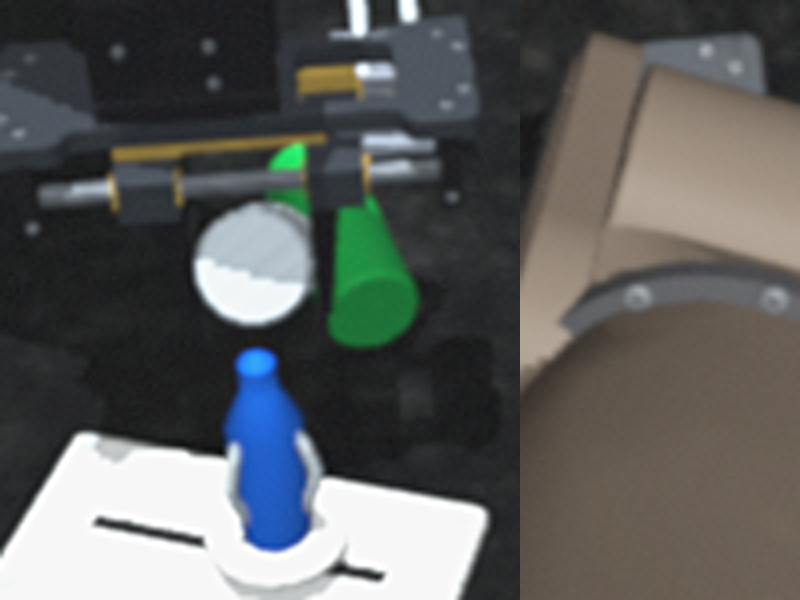

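The crop shows only the bottom face, centred at crop (254,263), above the peg tip at (256,360). So the tilt is about 45–50°, and the earlier push met the bottom face rather than the underside. I'll retry higher, pushing down and in along the underside's normal.

Request:
{"fn": "carry_out", "kwargs": {"motion": [[0,0,-6,0,1],[-8,0,0,0,1],[-7,0,0,0,1],[-3,0,0,0,1],[-2,0,1,0,1],[0,0,0,0,1]]}}

```text
t: 17.8
eef_pos: [471.2, -112.4, 98.4]
tcp_rot: [-3.141, -0.0, 1.616]
ft_force: [0.1, -0.4, -0.7]
opening: 0.468
grip_force: 30.0
```

Request:
{"fn": "carry_out", "kwargs": {"motion": [[-2,0,2,0,1],[-2,0,2,0,1],[-1,0,1,0,1]]}}

```text
t: 18.1
eef_pos: [471.1, -115.4, 93.5]
tcp_rot: [-3.141, -0.002, 1.616]
ft_force: [1.8, 18.9, 5.8]
opening: 0.471
grip_force: 30.0
```

Run:
```python
from h import *
c=shot('side','side15');print(env.state()['eef_pos'],env.state()['ft_force'])
ascii(c,212,280,215,280)
for th in(40,50,60,70,80):print(th,pred(c,49,th))
```

```text
[ 471.15115753 -115.47489963   93.39337013] [ 2.48861503 16.41370075  1.66846787]
212 ....................................................++..++......+
216 .................................................................
220 .................................................................
224 .....................................BBBBB..............++.......
228 .........................................+.....+++++++..++#######
232 .........+++++++++++++++++++++++++++++..+..................+.....
236 ...........................+++#####++........................BB..
240 ...................+##################+++++......................
244 ...............+#########################++......................
248 ..............+############################+.....................
252 ..............#############################+.....................
256 ..............#############################+.....................
260 ................#########################+.......................
264 ....................+######BBBBBBB###+...........................
268 .........................BBBBBBBBBBB.............................
272 .........................BBBBBBBBBBBB............................
276 ........................BBBBBBBBBBBBBBBB.........................
40 [228. 242. 261. 272.]
50 [228. 237. 262. 275.]
60 [228. 232. 262. 281.]
70 [228. 228. 262. 286.]
80 [228. 225. 263. 290.]
```

Request:
{"fn": "carry_out", "kwargs": {"motion": [[6,0,0,0,1],[2,0,-14,0,1],[0,0,0,0,1],[-8,0,0,0,1],[-3,0,0,0,1],[-2,0,1,0,1],[-1,0,1,0,1]]}}

```text
t: 18.85
eef_pos: [471.7, -122.8, 105.7]
tcp_rot: [3.142, -0.001, 1.615]
ft_force: [0.0, 12.2, 11.8]
opening: 0.467
grip_force: 30.0
```

Request:
{"fn": "carry_out", "kwargs": {"motion": [[-1,0,2,0,1],[-1,0,2,0,1],[-1,0,2,0,1]]}}

```text
t: 19.15
eef_pos: [471.9, -125.3, 100.0]
tcp_rot: [3.141, -0.001, 1.616]
ft_force: [-0.3, 13.0, 14.4]
opening: 0.468
grip_force: 30.0
```

Run:
```python
from h import *
c=shot('side','side16');print(env.state()['eef_pos'],env.state()['ft_force'])
ascii(c,212,280,215,280)
for th in(40,50,60,70,80):print(th,pred(c,49,th))
```

```text
[ 471.9094632  -125.40845458   99.74955375] [-0.31665108 10.82528473 12.45066153]
212 .......................................................+++.+....+
216 .................................................................
220 .................................................................
224 ......................................BBB................+.......
228 .......................................B.......+++++++..+++######
232 ++++++.+++++++++++++++++++++++++++++++++++................+++....
236 ...................+#################+.....................BBBB..
240 ...............+#########################+......................B
244 .............+############################+......................
248 .............+#############################+.....................
252 .............+############################++.....................
256 ..............+#########################++++.....................
260 ..................+##################++++++++....................
264 .......................+++BBBBBBBB++++++++.......................
268 .........................BBBBBBBBBB..............................
272 .........................BBBBBBBBBBBB............................
276 ........................BBBBBBBBBBBBBBBB.........................
40 [228. 243. 261. 274.]
50 [228. 237. 262. 276.]
60 [227. 233. 262. 282.]
70 [227. 229. 262. 287.]
80 [227. 226. 263. 291.]
```

Request:
{"fn": "carry_out", "kwargs": {"motion": [[-1,0,2,0,1],[-1,0,2,0,1],[-0.5,0,2,0,1],[-0.5,0,2,0,1]]}}

```text
t: 19.6
eef_pos: [472.1, -128.5, 92.1]
tcp_rot: [3.141, -0.001, 1.616]
ft_force: [-0.8, 10.1, 14.7]
opening: 0.471
grip_force: 30.0
```

Run:
```python
from h import *
c=shot('side','side17');print(env.state()['eef_pos'],env.state()['ft_force'])
ascii(c,220,300,215,280)
for th in(50,60,70,80):print(th,pred(c,49,th))
```

```text
[ 472.08351566 -128.61589845   91.82466199] [-0.01840947  9.61350977 12.49431413]
220 .................................................................
224 .................................................................
228 ..........................................................BB.....
232 .......................................B..........+.+.+.+++++....
236 ...................++++++++++++++++++++++++...............+######
240 ..........+++.......++++++++++++++++#####+...................BBBB
244 ..............#############################+.....................
248 .............+#############################+.....................
252 ..............############################++.....................
256 ...............++#######################++++.....................
260 ..................+++##############+++++++++.....................
264 ...................+++++++BBBBBBBB+++++++++++....................
268 ....................+++++BBBBBBBBBB++++++++++....................
272 ......................++++BBBBBBBBBB++++++++.....................
276 ........................BBBBBBBBBBBBBBBB.........................
280 ......................BBBBBBBBBBBBBBBBBBBB.......................
284 ......................BBBBBBBBBBBBBBBBBBB#+......................
288 ########++++...........##BBBBBBBBBBBBBBBB###+....................
292 ##########################BBBBBBBBBBBBBBBB+###+..................
296 #########################BBBBBBBBBBBBBBBBBB########++++..........
50 [228. 243. 262. 281.]
60 [228. 238. 263. 287.]
70 [228. 234. 263. 292.]
80 [228. 231. 263. 296.]
```

It is rotating (about 54° now) but sliding up in the pads. I'll cross to the other side of the peg and push the mouth end's upper side against it. That finishes the turn and slides the beaker back down in the pads.

Request:
{"fn": "carry_out", "kwargs": {"motion": [[6,0,0,0,1],[0,0,-45,0,1],[0,0,-45,0,1],[-32,0,0,0,1],[-32,0,0,0,1],[-32,0,0,0,1],[-32,0,0,0,1],[0,0,0,0,1],[0,0,28,0,1],[0,0,26,0,1],[0,0,0,0,1]]}}

```text
t: 20.75
eef_pos: [476.2, -249.7, 124.8]
tcp_rot: [-3.137, -0.004, 1.616]
ft_force: [-0.2, -0.2, -0.8]
opening: 0.469
grip_force: 30.0
```

Run:
```python
from h import *
c=shot('side','side18');print(env.state()['eef_pos'],env.state()['ft_force'])
ascii(c,225,330,205,285)
print(proj(c,[472.5,-157.3,126]))
for th in(40,50,60,70,80):print(th,pred(c,49,th))
```

```text
[ 476.93877686 -250.15547879  126.54679765] [0.29617079 0.87173942 0.06575201]
225 ...............................................BBBBBBBBBBBBBBBBBBBBB............
229 ................................................BBBBBBBBBBBBBBBBBBBBBB..........
233 ..................................................BBBBBBBBBBBBBBBBBBBB.........+
237 ...............................................................................+
241 .....................++.........................................................
245 ....................................................................++.BBBBBBB..
249 ....................................................................++++++++++++
253 ......................++........................................................
257 ..................................................................+++...++++++++
261 ................................................++++++..........................
265 ................................................................................
269 ..........................................+++...................................
2
[... 726 characters left out ...]
+++++++++++......####################
309 #######++++............++++++++++++++++++++++++++++++++....+####################
313 ###############+......+#######+++++++++++++++++++++####+...+####################
317 ################+.....##################################.......+++##############
321 ###################..+##############################################++++########
325 ################################################################################
329 ################################################################################
[244.13609768 263.95510675]
40 [222. 283. 262. 327.]
50 [222. 283. 262. 322.]
60 [222. 277. 263. 329.]
70 [221. 272. 263. 336.]
80 [221. 268. 263. 341.]
```

Request:
{"fn": "carry_out", "kwargs": {"motion": [[6,0,0,0,1],[6,0,0,0,1],[4,0,0,0,1],[3,0,0,0,1],[0,0,0,0,1]]}}

```text
t: 21.3
eef_pos: [478.3, -233.7, 129.7]
tcp_rot: [3.137, 0.006, 1.617]
ft_force: [0.9, -12.0, 4.3]
opening: 0.469
grip_force: 30.0
```

Request:
{"fn": "carry_out", "kwargs": {"motion": [[3,0,0,0,1],[3,0,0,0,1],[3,0,0,0,1]]}}

```text
t: 21.6
eef_pos: [479.2, -227.8, 131.7]
tcp_rot: [3.133, 0.012, 1.618]
ft_force: [-6.3, -31.5, 26.3]
opening: 0.469
grip_force: 30.0
```

Request:
{"fn": "carry_out", "kwargs": {"motion": [[-10,0,0,0,1],[-12,0,0,0,1],[0,0,16,0,1],[0,0,0,0,1],[6,0,0,0,1],[6,0,0,0,1],[4,0,0,0,1],[0,0,0,0,1]]}}

```text
t: 22.4
eef_pos: [477.3, -229.6, 112.8]
tcp_rot: [3.139, 0.003, 1.618]
ft_force: [-1.5, -8.2, -0.5]
opening: 0.467
grip_force: 30.0
```

Request:
{"fn": "carry_out", "kwargs": {"motion": [[3,0,0,0,1],[3,0,0,0,1],[0,0,0,0,1]]}}

```text
t: 22.7
eef_pos: [478.1, -224.2, 113.2]
tcp_rot: [3.137, 0.004, 1.617]
ft_force: [3.1, -9.0, -0.2]
opening: 0.469
grip_force: 30.0
```

Request:
{"fn": "carry_out", "kwargs": {"motion": [[3,0,0,0,1],[3,0,0,0,1],[3,0,0,0,1],[3,0,0,0,1]]}}

```text
t: 23.1
eef_pos: [478.5, -213.2, 113.9]
tcp_rot: [3.134, 0.007, 1.617]
ft_force: [3.1, -15.2, 6.8]
opening: 0.471
grip_force: 30.0
```

Run:
```python
from h import *
c=shot('side','side19');print(env.state()['eef_pos'],env.state()['ft_force'])
ascii(c,260,350,205,285)
for th in(50,60,70,80,90):print(th,pred(c,49,th))
```

```text
[ 478.41534859 -212.77072751  113.81315748] [  4.24923617 -11.18532292   2.96209517]
260 ...................................++++++++..........+++.++++++++++...++++++++##
264 +++++++++++................+++#+++++++++++++++++++++##++...............++##+++++
268 .+++............++++++++++++++++......++++++++++++++++..........................
272 .....................+################################+.........................
276 .....................+################################++........................
280 .....................+###############################++.........................
284 +.....................+############################+++++........................
288 ################+.......+++##################+++++++++++........................
292 #################+.......++++++++++++++++++++++++++++++++.......................
296 ###################+......+++++++++++++++++++++++++++++++......++...............
300 ####################+......+++++++++++++++++++++++++++++++...+##################
304 ######################+...+##+++++++++++++++++++++++++++++...###############
[... 364 characters left out ...]
#################################################################
328 ################################################################################
332 ################################################################################
336 .......++++#####################################################################
340 ..........................++++##################################################
344 .............................................++++###############################
348 ...............................................................++++#############
50 [227. 270. 264. 309.]
60 [226. 265. 265. 315.]
70 [226. 260. 265. 322.]
80 [226. 257. 265. 327.]
90 [226. 254. 266. 331.]
```

It's now at about 71°, with the side wall visible between rows 289 and 322. A little more pushing.

Request:
{"fn": "carry_out", "kwargs": {"motion": [[3,0,0,0,1],[3,0,0,0,1],[3,0,0,0,1],[2,0,0,0,1]]}}

```text
t: 23.55
eef_pos: [478.0, -202.1, 113.8]
tcp_rot: [3.134, 0.006, 1.617]
ft_force: [3.4, -13.1, 5.9]
opening: 0.469
grip_force: 30.0
```

Run:
```python
from h import *
c=shot('side','side20');print(env.state()['eef_pos'],env.state()['ft_force'])
ascii(c,248,330,205,285,3)
for th in(70,80,90):print(th,pred(c,49,th))
```

```text
[ 477.91427338 -201.73060831  113.79033205] [  5.40986024 -11.25682062   4.00750415]
248 ................................................................................
251 ................................................................................
254 .....................................................+++++++.++++++..+++++.+++++
257 ......+++....................++#############++++++++#+++++++++++......++########
260 ++++++++++++++++++++++++++++++++++++++++++++++++++++++..........................
263 .................+++++......+++++++++++++++##########+..........................
266 .....................+################################+.........................
269 .....................+################################+.........................
272 .....................+################################+.........................
275 .....................++#############################++++........................
278 ......................+##########################+++++++........................
281 .......................++++##################+++++++++++....................
[... 739 characters left out ...]
++++++++++####################
311 #################++++......+##+++++++++++++++++++++++++++++#####################
314 ###############################+++++++##+++++++++++++++++#######################
317 ####################################+++++++++++++++++####+++...+++##############
320 ###############################################################++++.....########
323 ################################################################################
326 ################################################################################
329 ################################################################################
70 [226. 255. 265. 316.]
80 [226. 251. 265. 321.]
90 [226. 249. 265. 325.]
```

Request:
{"fn": "carry_out", "kwargs": {"motion": [[3,0,0,0,1],[3,0,0,0,1],[0,0,0,0,1],[-30,0,0,0,1],[-35,0,0,0,1],[-30,0,0,0,1],[0,0,25,0,1],[0,0,22,0,1],[0,0,5,0,1],[0,0,0,0,1]]}}

```text
t: 24.6
eef_pos: [479.3, -288.3, 59.6]
tcp_rot: [-3.141, -0.001, 1.617]
ft_force: [0.3, 0.1, -0.7]
opening: 0.471
grip_force: 30.0
```

Request:
{"fn": "carry_out", "kwargs": {"motion": [[0,0,3,0,1],[0,0,3,0,1],[0,0,2,0,1]]}}

```text
t: 24.9
eef_pos: [479.6, -288.9, 52.1]
tcp_rot: [3.141, 0.001, 1.616]
ft_force: [0.3, -0.5, -0.6]
opening: 0.471
grip_force: 30.0
```

Request:
{"fn": "carry_out", "kwargs": {"motion": [[0,0,3,0,1],[0,0,2,0,1],[0,0,0,0,1]]}}

```text
t: 25.2
eef_pos: [479.8, -289.1, 49.1]
tcp_rot: [3.14, 0.002, 1.616]
ft_force: [-3.9, 5.2, 29.9]
opening: 0.47
grip_force: 30.0
```

Run:
```python
from h import *
c=shot('side','side21');print(env.state()['eef_pos'],env.state()['ft_force'])
ascii(c,310,440,190,275,5)
for th in(70,80,90):print(th,pred(c,49,th))
```

```text
[ 479.80782532 -289.08430835   49.16799602] [-6.85826301  5.08305841 29.81529481]
310 .....................................................................................
315 ................++...................................................................
320 +++..........................................++.......................+#+............
325 ++++++++................................................................+++++++++++++
330 +++++++++............................................................................
335 +....................................................+++++++++++#########+...........
340 .........................................++##############################++++++++++++
345 ...............+++++++++++++++.....+++++++++++++++++++++++++++++++####+#+++..........
350 ++#############++.................+++.++++###############################+...........
355 ......................................+#################################+++..........
360 ........................................++###########################++++++..........
365 ........................
[... 696 characters left out ...]
.....................................................................................
410 .....................................................................................
415 .....................................................................................
420 .....................................................................................
425 .....................................................................................
430 .....................................................................................
435 .....................................................................................
70 [229. 335. 268. 390.]
80 [229. 330. 269. 397.]
90 [229. 327. 269. 402.]
```

Firm contact with the table, and the outline matches an upright beaker. I'll release so that it stands flat on its rim, then regrasp.

Request:
{"fn": "carry_out", "kwargs": {"motion": [[0,0,-1,0,1],[0,0,0,0,0.45],[0,0,0,0,0.4],[0,0,0,0,0.35],[0,0,-2,0,0.35],[0,0,0,0,0.35]]}}

```text
t: 25.85
eef_pos: [479.3, -288.9, 49.6]
tcp_rot: [3.142, -0.0, 1.616]
ft_force: [0.8, 0.1, 0.7]
opening: 0.652
grip_force: 0.0
```

Run:
```python
from h import *
c=shot('side','side22');e=env.state()['eef_pos'];print(e,env.state()['ft_force'],env.state()['opening'])
ascii(c,330,415,220,275,4)
e=e.copy()
for dy in(-10,0,10,20): 
  e2=np.array([e[0],e[1]+dy,49.]);print(dy,pred(c,50,90,e=e2))
```

```text
[ 479.33059193 -288.90534268   49.59386272] [ 0.10012814  0.64246183 -0.07578365] 0.6469797574248802
330 .......................................................
334 ................................++++++++##########.....
338 ....+#############################################+.+++
342 ....+#######################+++++++###############+++++
346 ++++++++++++++++++++++++++++++++++++++++++++++++++.....
350 +++++..+++++#######################+++++++.............
354 ........+++########################++++++++............
358 .........+++#########################++++++............
362 ..........+++########################+++++++...........
366 ...........+++########################+++++++..........
370 ............+++########################+++++++.........
374 .............+++########################++++++.........
378 ..............++#########################+++++++.......
382 ...............+##########################+++++++......
386 ................+############################++##+.....
390 ................################################+......
394 ................+#############################+........
398 ....................#####################++............
402 .......................................................
406 .......................................................
410 .......................................................
414 .......................................................
-10 [228. 332. 268. 408.]
0 [228. 326. 268. 402.]
10 [229. 321. 269. 396.]
20 [229. 315. 269. 390.]
```

The beaker now stands upright on its rim (columns 228–269 and rows to 400 match the vertical prediction). I'll regrasp.

Request:
{"fn": "carry_out", "kwargs": {"motion": [[1,0,-4,0,0.4],[0,0,0,0,0.5],[0,0,0,0,0.6],[0,0,0,0,1],[0,0,0,0,1]]}}

```text
t: 26.4
eef_pos: [479.2, -287.9, 53.6]
tcp_rot: [3.142, -0.0, 1.616]
ft_force: [-0.1, 0.2, 1.1]
opening: 0.469
grip_force: 30.0
```

Request:
{"fn": "carry_out", "kwargs": {"motion": [[0,0,-10,0,1],[0,0,-30,0,1],[0,0,-35,0,1],[0,0,-30,0,1],[0,0,-15,0,1],[0,0,0,0,1]]}}

```text
t: 27.0
eef_pos: [479.9, -288.3, 176.2]
tcp_rot: [3.138, 0.003, 1.616]
ft_force: [0.7, -0.6, -1.6]
opening: 0.469
grip_force: 30.0
```

Run:
```python
from h import *
c=shot('side','side23');s=env.state();e=s['eef_pos'];print(e,s['tcp_rot'],s['grip_force'])
ascii(c,270,360,215,275,4)
for d in(40,45,50):print(d,[pred(c,d,t) for t in (80,90,100)])
```

```text
[ 479.35699201 -287.98616562  174.52254526] [3.14011914e+00 1.12871496e-03 1.61610921e+00] 29.99224994913675
270 +++++++++++++++++++++++++++++++#######++....................
274 +.......+++++++++++++++################+....................
278 ..+####################################++...................
282 ..++#################################++++...................
286 ...+++++########################++++++++++..................
290 ....++++++#++##################+++++++++++..................
294 .....+++++##++################+++++++++++++.................
298 .....++++++##+#################++++++++++++.......##########
302 ......++++++################+#####++++++++++.....+##########
306 .......+++++######################++++++++++.....+##########
310 #.......++++###+##################++++++++++....+###########
314 ###+....+++++#######################+###+++++...############
318 #####..+##++#############################+++++#++.........++
322 ###########+##############################++++##############
326 ############+#############################+++++#############
330 ############+##############################+++++############
334 ###########################################++###############
338 ......++++++################################################
342 .............+##############################################
346 .................+####################++.....++++###########
350 ............................................................
354 ............................................................
358 ............................................................
40 [array([217., 265., 263., 344.]), array([217., 263., 263., 351.]), array([217., 262., 263., 356.])]
45 [array([216., 262., 262., 343.]), array([216., 260., 263., 348.]), array([217., 259., 263., 353.])]
50 [array([216., 260., 262., 341.]), array([216., 257., 262., 346.]), array([216., 255., 263., 350.])]
```

Request:
{"fn": "carry_out", "kwargs": {"motion": [[0,0,-22,0,1],[0,0,0,0,1],[33,0,0,0,1],[33,0,0,0,1],[33,-1,0,0,1],[22,0,0,0,1],[10,0,0,0,1],[0,0,0,0,1],[0,0,0,0,1]]}}

```text
t: 27.95
eef_pos: [472.5, -157.7, 195.1]
tcp_rot: [-3.141, -0.0, 1.616]
ft_force: [0.4, -0.3, -1.0]
opening: 0.47
grip_force: 30.0
```

Run:
```python
from h import *
c=shot('side','side24');s=env.state();e=s['eef_pos'];print(e,s['tcp_rot'],s['ft_force'])
ascii(c,180,300,215,280,4)
print([pred(c,45,t) for t in (80,90,100)])
```

```text
[ 472.4501642  -157.92085128  195.19265038] [-3.14134834e+00 -9.19138640e-05  1.61564304e+00] [-0.08414359 -0.31320199 -1.00700185]
180 .....................................................#####.......
184 .......................................+++.+++++++..++###########
188 ++++++++++++++++++++++++++++++++++++..................+##++++++++
192 +...............++++++++++++++++++++..................+##########
196 ...+################################+.................+++++++++++
200 ...+################################++..........+#######+++++++++
204 ....++##########################+++++...........+#######+++++++++
208 .....+++++++++#########+++++++++++++++...........#######+++++++++
212 .....+++++++++++++++#+#+++++++++++++++........BBBBB+#############
216 ......++++++++++#+++++##++++++++++++++........BBBBBBBB...........
220 ......++++++++++#++++++++++++++++++++++......BBBBBBBBBBB.........
224 .......+++++++++###+++###++++++++++++++......BBBBBBBBBBBBB.......
228 ........++++#+++##+#++###+++++++++++++++.....BBBBBBBBBBBBBBB.....
232 ........++++#########++###++++++++++++++....BBBBBBBBBB
[... 531 characters left out ...]
#############+..........................
268 ......................++++BBBBBBBBB..............................
272 .........................BBBBBBBBBBB.............................
276 ........................BBBBBBBBBBBBBBBB.........................
280 ......................BBBBBBBBBBBBBBBBBBBB.......................
284 ......................BBBBBBBBBBBBBBBBBBB+.......................
288 ########+++++..........##BBBBBBBBBBBBBBBB###+....................
292 ##########################BBBBBBBBBBBBBBBB+###+..................
296 #########################BBBBBBBBBBBBBBBBBB########++++..........
[array([218., 187., 258., 263.]), array([218., 186., 259., 267.]), array([218., 186., 259., 270.])]
```

Request:
{"fn": "carry_out", "kwargs": {"motion": [[0,0,10,0,1],[0,0,15,0,1],[0,0,15,0,1],[0,0,0,0,1]]}}

```text
t: 28.4
eef_pos: [471.5, -157.4, 153.5]
tcp_rot: [-3.139, -0.002, 1.615]
ft_force: [0.2, -0.2, -0.3]
opening: 0.47
grip_force: 30.0
```

Request:
{"fn": "carry_out", "kwargs": {"motion": [[0,0,8,0,1],[0,0,8,0,1],[0,0,6,0,1],[0,0,0,0,1]]}}

```text
t: 28.8
eef_pos: [472.0, -157.0, 132.9]
tcp_rot: [-3.141, -0.001, 1.616]
ft_force: [0.1, -0.4, -1.2]
opening: 0.471
grip_force: 30.0
```

The mouth is round the peg body with no side force. Pressing on.

Request:
{"fn": "carry_out", "kwargs": {"motion": [[0,0,6,0,1],[0,0,5,0,1],[0,0,5,0,1],[0,0,5,0,1]]}}

```text
t: 29.2
eef_pos: [472.6, -157.2, 112.6]
tcp_rot: [3.141, 0.0, 1.616]
ft_force: [-0.0, -0.2, 4.5]
opening: 0.474
grip_force: 30.0
```

Request:
{"fn": "carry_out", "kwargs": {"motion": [[0,0,6,0,1],[0,0,6,0,1],[0,0,6,0,1],[0,0,5,0,1]]}}

```text
t: 29.6
eef_pos: [472.4, -157.1, 89.1]
tcp_rot: [3.141, -0.0, 1.616]
ft_force: [0.3, -1.5, 4.4]
opening: 0.471
grip_force: 30.0
```

Request:
{"fn": "carry_out", "kwargs": {"motion": [[0,0,3,0,1],[0,0,3,0,1],[0,0,2,0,1],[0,0,0,0,1]]}}

```text
t: 30.0
eef_pos: [472.4, -157.3, 82.9]
tcp_rot: [3.141, 0.001, 1.616]
ft_force: [-5.0, -0.9, 25.6]
opening: 0.468
grip_force: 30.0
```

Run:
```python
from h import *
c=shot('side','side25');s=env.state();e=s['eef_pos'];print(e,s['ft_force'])
ascii(c,235,330,215,280,4)
for z in(26,30,35,40,45):print(z,pred(c,45,90,e=np.array([472.4,-157.3,z+65-11])))
```

```text
[ 472.37357916 -157.2911302    82.92894727] [-5.37881196 -1.67692022 24.91403373]
235 ........................................................+++......
239 .................................................................
243 ...........................................................BBBBBB
247 .................................................................
251 ..................+###################++.......++.++++.+.+++#####
255 .+++++.++++++++++++++++++++++++++++++++++++................++++++
259 .........++..+++++++++++##################++.....................
263 .............+###########################+++.....................
267 ..............+++####################+++++++.....................
271 ..............+++++++++#+++++#++++++++++++++.....................
275 ...............+++++++++#+++####+++++++++++++....................
279 ................++++++++###+++##+++++++++++++....................
283 ................++++++++###++++#+++++++++++++....................
287 ###++++..........+++++#######+###+++++++++++++...................
291 ##############...+++###############+++++++++++...................
295 ###############+###+##############++++++++++++++++...............
299 ####################+##################++++++++##################
303 ####################+####################+++++++#################
307 ..+++###############+######################+++++#################
311 #######++++......+###############################################
315 #################################################################
319 ################################################+++++.......++###
323 #################################################################
327 #################################################################
26 [228. 249. 264. 320.]
30 [228. 247. 264. 318.]
35 [227. 245. 264. 316.]
40 [227. 242. 263. 314.]
45 [226. 239. 263. 312.]
```

At 83 mm, with a stiff 25 N reaction, the rim is on the flange. I'll release and check by pressing on its bottom with closed fingers, whose tips should touch at z ≈ 140.

Request:
{"fn": "carry_out", "kwargs": {"motion": [[0,0,-1,0,0.3],[0,0,0,0,0.2],[0,0,0,0,0.2],[0,0,0,0,0.2],[0,0,-30,0,0.2],[0,0,-45,0,0.2],[0,0,-15,0,1],[0,0,0,0,1],[0,0,0,0,1],[0,0,0,0,1],[0,0,0,0,1],[0,0,0,0,1]]}}

```text
t: 31.25
eef_pos: [472.1, -157.0, 171.8]
tcp_rot: [-3.14, -0.001, 1.616]
ft_force: [-0.2, 0.1, -0.1]
opening: 0.354
grip_force: 0.0
```

Request:
{"fn": "carry_out", "kwargs": {"motion": [[0,0,10,0,1],[0,0,8,0,1],[0,0,4,0,1],[0,0,2,0,1],[0,0,1,0,1]]}}

```text
t: 31.75
eef_pos: [473.0, -157.3, 148.2]
tcp_rot: [3.14, 0.001, 1.616]
ft_force: [-1.4, 0.7, 17.8]
opening: 0.01
grip_force: 8.9
```

Request:
{"fn": "carry_out", "kwargs": {"motion": [[0,0,1,0,1],[0,0,1,0,1],[0,0,0,0,1]]}}

```text
t: 32.05
eef_pos: [473.5, -157.5, 148.1]
tcp_rot: [3.138, 0.002, 1.616]
ft_force: [-3.3, 2.8, 30.3]
opening: 0.001
grip_force: 15.1
```

Request:
{"fn": "carry_out", "kwargs": {"motion": [[0,0,-10,0,1],[0,0,-40,0,1],[0,0,-40,0,1],[0,0,0,0,1],[0,0,0,0,1]]}}

```text
t: 32.55
eef_pos: [472.3, -157.1, 236.0]
tcp_rot: [3.14, 0.001, 1.616]
ft_force: [1.1, 0.3, 0.1]
opening: 0.005
grip_force: 0.0
```

Run:
```python
from h import *
c=shot('side','side26');ascii(c,235,330,215,280,5)
print(env.job_done())
```

```text
235 ................................................BBBBBBBBBBBBBBB..
240 ...............................................................BB
245 .................................................................
250 ....................++###############+...........................
255 ..............+###########################+......................
260 ............+##############################+.....................
265 .............+###########################+++.....................
270 ..............++########################+++++....................
275 ...............++########################++++....................
280 ...............++#########################++++...................
285 ................++########################++++...................
290 ##########################################+++++..................
295 ###########################################+++++++...............
300 ###########################################++++##################
305 ############################################++++#################
310 ######++......++###########################+#####################
315 #################################################################
320 #########################################################+...+###
325 #################################################################
the job is handed in; nothing more can be done
None
```

The steel beaker is upside down on the peg with its rim home on the flange (its bottom stayed at about 140 mm under a 30 N press); the job was handed in at about 33 s with the arm clear, and no verdict was returned.

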